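# Lock the cover of the shelf-lighting unit with the slotted-stud key

## Robot

A 6-joint arm with a two-finger parallel gripper is mounted at the origin on the work surface. World frame = base frame: x ahead of the robot, y to its left, z up, the work surface at z = 0. Lengths are in m, angles in degrees, forces in N, time in s.
With the tool pointing down it reaches from about 0.375 to 0.9 m from the base axis. Payload 3.1 kg.
Tool frame: the origin (TCP) lies on the centre line of the jaws, within the pads' length; the fingertips stand 25 mm ahead of it and the grasp point (between the pads) lies 6 mm ahead of it; y points along the fingers, x is the direction in which the jaws open and shut, and the axes are right-handed (so a half turn about y gives the same grasp; the last joint's range is limited). The gripper opens to 87 mm and grips with 3 to 60 N. Pads are 19 mm wide; open, the fingers measure 117 mm over their backs; the gripper's body (75 mm by 190 mm) begins 51 mm behind the grasp point.
Start: joints at [62.08, 30.224, 82.088, -0, 67.689, -10.227], TCP at [0.19, 0.595, 0.248] pointing down, gripper open.
Joint ranges: [-176.69, 176.69], [-43.24, 126.21], [12.49, 139.97], [-82, 262], [0, 151.66], [-163.58, 163.58]. Speed limits (degrees/s): [159.86, 159.86, 180, 180, 180, 180].

## Interface

Orientations are given as a 3x3 rotation matrix whose columns are the frame's x, y, z axes.
In Python, from rig import * gives the robot as it stands.
- The arm moves only by the tool play_rows, never from a script. Its argument "commands" is a list of rows, each a list of 2 entries, a list of its own where there are three numbers: the shift along the world's x, y, z in m, then the turn, a rotation vector about the world's x, y, z in rad. A call has 1 to 10 rows; each row is the pose to reach, as a shift and turn from the pose commanded when the call began; what a row does not reach only later rows make up. A row lasts 1/8 s, in which the tool goes at most 62.5 mm and 10.7 degrees, less where a joint would pass 70% of its speed; a pose out of reach is approached as far as the arm can. A call with a gripper value outside its range is refused whole. "gripper" is the finger opening in m, from 0 to 0.087, set as the call begins (left out, the last holds). The fingers move at their own pace and stop on an object; the grip force is fixed at half the most. Time passes only in rows, so rows that repeat a pose let the fingers close. It gives the time, the measured TCP pose, the force and the opening at its end, in the units of the state.
- read_state(): the state, without advancing time (a new reading comes with each control period).
- capture(name): name is "scene" or "top"; returns a dict with "frame" (384x512x3 uint8, red, green, blue), "depth" (384x512 float32, m along the optical axis (not along the pixel's ray), 0 where there is no reading), "mtx" (3x3 intrinsics, pixels), "dist_coeffs" ([k1, k2, p1, p2, k3] as OpenCV has them; the pictures are not rectified), "cam_to_world" (4x4, takes a point from camera to world coordinates). Camera axes: x right, y down, z forward; pixel columns grow to the right and rows downward; lengths in m; the calibration is good to about 2 mm. A picture is of the moment at which its call begins.
- hand_in(): hands the job in, once; it reports no verdict.
The state is a dict: "time_s": time; "joint_positions": joint angles; "qvel": joint speeds; "tau": joint torques, N m; "position": TCP position; "tcp_rot": TCP orientation; "force": force on the tool from outside, world axes, zero at the start; "moment": the same for the moment, N m; "opening": opening from 0.0 (shut) to 1.0 (fully open).
Only numpy, scipy, OpenCV 4.12 (cv2) and the standard library are available. Lean on these libraries where they do the work, as an engineer would, in place of code of your own. Each camera call takes 0.05 s, during which the arm holds its last target. There are 200 camera calls.

## Task

Lock the sloping cover of the shelf-lighting unit: take the red-handled key from its stand and, using only the key on the studs, press each of the two brass slotted studs in and turn it clockwise until it springs back into its catch, in either order. Then put the key back in its stand, blade down with its collar resting on the stand, and let go. Leave all six loose lanterns around and on the unit standing where they are.

Things in the scene. Friction and masses are not known exactly. Their poses are not given: they have to be found in the camera images.
- key: Stud key, 130 mm long, 0.1 to 0.2 kg, standing upright in the stand. Origin at the centre of the blade's lower end, z up along the key towards the handle, x along the blade's and handle's width. Blade 32 mm wide and 6 mm thick over z = 4 to 18 mm, its lowest 4 mm only 30 mm wide and 3 mm thick; round shank 12 mm across; steel collar disc 40 mm across at z = 70 to 76 mm; red flat handle at z = 76 to 130 mm, 40 mm wide (x) and 14 mm thick (y). Blade and handle are in one plane.
- key_collar (a point): Centre of the underside of the key's collar, 70 mm above the blade's lower end.
- stand_mouth (a point): Centre of the top face of the stand, a fixed black block 75 x 60 x 75 mm tall; x along its slot, z up. The slot is 37 mm long (x), 18 mm wide (y), goes right through and has a chamfered mouth; the key hangs in it by its collar, its blade end 5 mm above the table. The stand starts on the robot's left or right.
- left_slot (a point): Centre of the mouth of the slot in the left (+y side) stud, on the outer face of its head; moves and turns with the stud. x along the slot's length, z straight out of the cover (27 degrees from vertical, leaning away from the robot). The stud is a brass boss 54 mm across on the sloping cover, its outer face 24 mm above the cover while open; slot 42 mm long, 8.5 mm wide, 10 mm deep. The two studs are 150 mm apart.
- right_slot (a point): Centre of the mouth of the slot in the right (-y side) stud, on the outer face of its head; moves and turns with the stud. x along the slot's length, z straight out of the cover (27 degrees from vertical, leaning away from the robot). The stud is a brass boss 54 mm across on the sloping cover, its outer face 24 mm above the cover while open; slot 42 mm long, 8.5 mm wide, 10 mm deep. The two studs are 150 mm apart.
- left_turn (a joint): Angle of the left stud, rad: grows clockwise as seen looking at the cover; 0 = slot running up and down the slope, 1.57 = slot level, pointing at the two yellow marks (caught). It starts open between 0.05 and 0.4. It turns freely to about 0.5, then only while pressed in by at least 8 mm; past about 1.42 it can spring back out into its catch. Hard stop at 1.60.
- right_turn (a joint): Angle of the right stud, rad: grows clockwise as seen looking at the cover; 0 = slot running up and down the slope, 1.57 = slot level, pointing at the two yellow marks (caught). It starts open between 0.05 and 0.4. It turns freely to about 0.5, then only while pressed in by at least 8 mm; past about 1.42 it can spring back out into its catch. Hard stop at 1.60.
- left_press (a joint): How far the left stud is pressed into the cover, m: 0 = open and fully out, 0.013 = hard end. Spring 600 N/m: 5 N to start it moving, 11 N at 10 mm. In its catch it springs back to rest at 0.005 (face 19 mm above the cover).
- right_press (a joint): How far the right stud is pressed into the cover, m: 0 = open and fully out, 0.013 = hard end. Spring 600 N/m: 5 N to start it moving, 11 N at 10 mm. In its catch it springs back to rest at 0.005 (face 19 mm above the cover).
- unit: Fixed grey unit, 200 (x) by 300 mm (y); origin at the centre of its underside. Its own -x points away from the robot, within 14 degrees; there the edge is 60 mm tall, and from it the blue cover rises at 27 degrees towards the robot, up to a flat ledge 134 mm high at own x = 45 to 100 mm. Stud axes meet the cover at own x = -27.5 mm, 97 mm above the table, own y = -75 (left) and 75 mm (right).
- lantern_a: Glass lantern, 76 mm across, 160 mm tall, 0.45 kg, loose and fragile; stands where the stand might have been, on the other side. Origin at the centre of its underside, z up. Bystander.
- lantern_b: Glass lantern with dark cap, 76 mm across, 160 mm tall, 0.45 kg, loose and fragile; left, beyond the stand's places. Origin at the centre of its underside, z up. Bystander.
- lantern_c: Blue lantern, 76 mm across, 170 mm tall, 0.45 kg, loose and fragile; right, beyond the stand's places. Origin at the centre of its underside, z up. Bystander.
- lantern_d: Small glass lantern, 68 mm across, 110 mm tall, 0.45 kg, loose and fragile; just beyond the cover's low edge, left. Origin at the centre of its underside, z up. Bystander.
- lantern_e: Small glass lantern with dark cap, 68 mm across, 110 mm tall, 0.45 kg, loose and fragile; just beyond the cover's low edge, right. Origin at the centre of its underside, z up. Bystander.
- lantern_f: Slim glass lantern, 50 mm across, 120 mm tall, 0.45 kg, loose and fragile; standing on the flat top ledge of the unit, on the robot's side of the studs. Origin at the centre of its underside, z up. Bystander.

How it is judged:
By the outcome, as a careful person would: the job done as asked, in the order asked, and still so for the second after the job is handed in, with the robot touching nothing.
It also fails if it takes over 72 s, if anything falls off the work surface, if the arm or the gripper's body presses on something with over 40 N, if the wrist force passes 120 N, or if a joint passes its speed limit or range.

## Working session

There is one attempt and no reset: what is moved stays moved. The work goes in short steps, Python scripts to look and compute and a tool call to move; the robot and the scene stay as the last step left them, time stands still between calls to the robot, and variables do not carry over. Pictures are saved under pics/ and viewed, about 8 in all and at most 12, crops included, and the job is handed in when it is done.

Besides the shell and the picture viewer there is one more tool, called after ">>>" by a JSON object that holds its "op" and its "data". play_rows: Moves the arm, as the interface text tells. Its arguments: {"type":"object","properties":{"commands":{"type":"array"},"gripper":{"type":"number"}},"required":["commands"]}

```bash
ls; mkdir -p pics; cat > h.py <<'E'
from rig import *
import numpy as np, cv2
def snap(n):
    c=capture(n); np.savez('last_%s.npz'%n,**c); return c
def world(c):
    K,d,T=np.array(c['mtx']),np.array(c['dist_coeffs']),np.array(c['cam_to_world'])
    h,w=c['depth'].shape
    u,v=np.meshgrid(np.arange(w),np.arange(h))
    p=cv2.undistortPoints(np.stack([u.ravel(),v.ravel()],1).astype(np.float32)[:,None],K,d)[:,0]
    z=c['depth'].ravel(); P=np.c_[p*z[:,None],z]@T[:3,:3].T+T[:3,3]
    P[z==0]=np.nan
    return P.reshape(h,w,3)
E
python3 - <<'E'
from h import *
ims=[]
for n in('scene','top'):
    c=snap(n); print(n,np.round(c['cam_to_world'],3).tolist(),np.round(c['mtx'],1).tolist())
    cv2.imwrite(f'pics/{n}0.png',cv2.resize(c['frame'][:,:,::-1],(800,600),interpolation=cv2.INTER_CUBIC))
s=read_state();print(s)
E
```

```text
pics
scene [[-0.747, 0.572, -0.34, 0.966], [0.665, 0.641, -0.383, 0.442], [-0.001, -0.512, -0.859, 1.069], [0.0, 0.0, 0.0, 1.0]] [[428.7, 0.0, 257.6], [0.0, 428.7, 196.0], [0.0, 0.0, 1.0]]
top [[0.003, -0.991, 0.136, 0.434], [-1.0, -0.002, 0.005, 0.021], [-0.004, -0.136, -0.991, 1.072], [0.0, 0.0, 0.0, 1.0]] [[379.0, 0.0, 256.6], [0.0, 379.0, 188.3], [0.0, 0.0, 1.0]]
{'time_s': 0.1, 'joint_positions': array([ 6.20804461e+01,  3.02749287e+01,  8.21507710e+01, -6.79289652e-04,
        6.76899168e+01, -1.02272384e+01]), 'qvel': array([ 0.03961432, -0.08865735, -0.13936545,  0.06329358, -0.04340695,
        0.00899877]), 'tau': array([-3.85542689e-04, -4.40987456e+01, -1.77148998e+01,  6.35144580e-02,
        5.34125953e-02, -3.02882540e-05]), 'position': array([0.18961525, 0.59488124, 0.24664604]), 'tcp_rot': array([[ 3.03900059e-01, -9.35146587e-04, -9.52703458e-01],
       [ 9.52701844e-01, -1.78815299e-03,  3.03901300e-01],
       [-1.98777180e-03, -9.99997964e-01,  3.47496077e-04]]), 'force': array([-0.74917582,  0.29726357,  0.87634359]), 'moment': array([ 0.07117566, -0.04709531, -0.04338537]), 'opening': 1.000608684832561}
```

View pics/scene0.png

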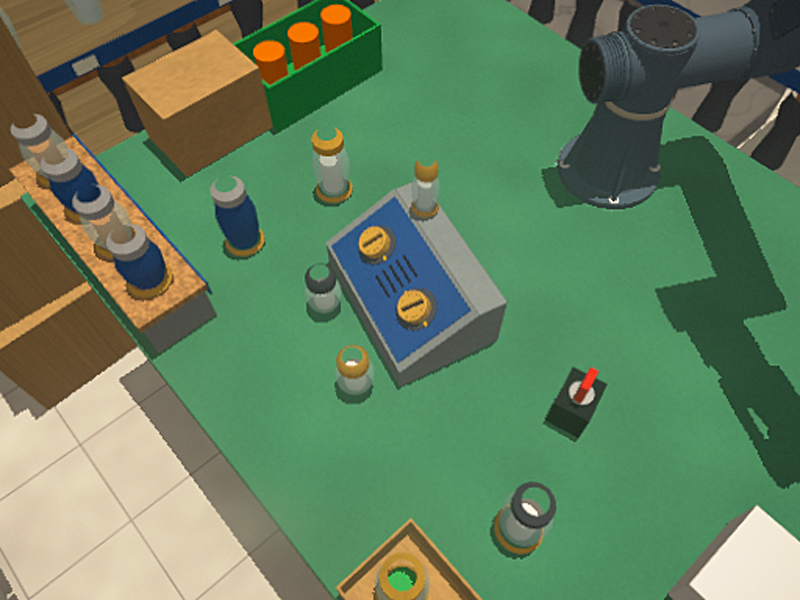

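View pics/top0.png

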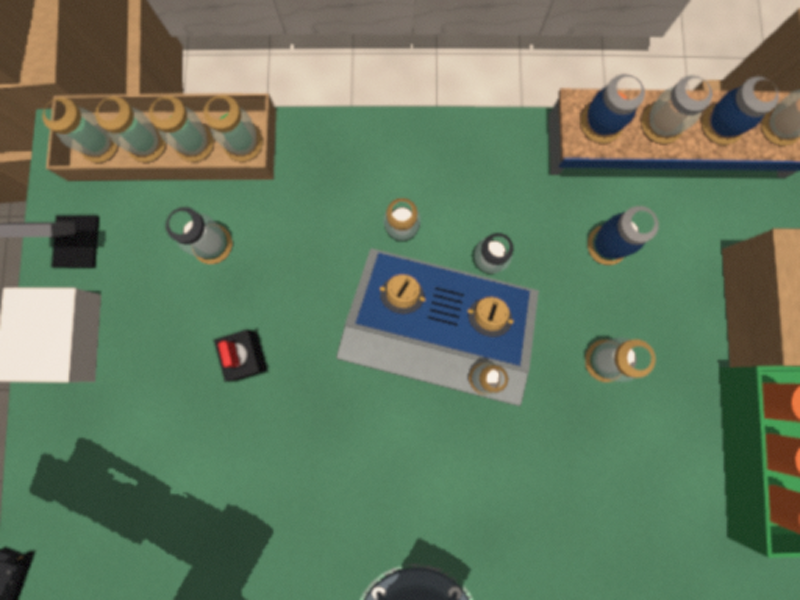

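```bash
cat > m.py <<'E'
from h import *
def an(n,c=None):
    c=c or dict(np.load('last_%s.npz'%n)); P=world(c); f=c['frame'].astype(int); r,g,b=f[...,0],f[...,1],f[...,2]
    x,y,z=P[...,0],P[...,1],P[...,2]
    print('==',n,'table z',np.nanmedian(z[(x>.3)&(x<.7)&(abs(y)<.5)&(z<.03)]))
    red=(r>120)&(g<80)&(b<80)&(z>.07)&(z<.16)&(x<.75)&(abs(y)<.6)
    top=red&(z>np.nanpercentile(z[red],60))
    def line(Q): 
        m=Q.mean(0);u,s,v=np.linalg.svd((Q-m)[:,:2]);return m.round(4),np.degrees(np.arctan2(v[0,1],v[0,0])).round(1)
    print('red',red.sum(),P[red].min(0),P[red].max(0),'topline',line(P[top]), top.sum())
    k=np.nanmean(P[red],0)
    d=np.hypot(x-k[0],y-k[1])<.08
    blk=d&(r<60)&(g<60)&(b<60)&(abs(z-.075)<.006)
    q=P[blk][:,:2].astype(np.float32); print('stand',blk.sum(),cv2.minAreaRect(q))
    col=d&(abs(z-.081)<.008)&(r>110)&(abs(r-g)<25); print('collar',col.sum(),cv2.minEnclosingCircle(P[col][:,:2].astype(np.float32)),np.median(z[col]))
    blue=(b>90)&(r<70)&(b>g+25)&(z>.05)&(z<.15)&(abs(y)<.25)&(x>.3)&(x<.8)
    Q=P[blue]; A=np.c_[Q[:,:2],np.ones(len(Q))]; w=np.ones(len(Q),bool)
    for _ in range(4):
        co=np.linalg.lstsq(A[w],Q[w,2],rcond=None)[0]; w=abs(A@co-Q[:,2])<.004
    nrm=np.r_[-co[:2],1]; nrm/=np.linalg.norm(nrm); sg=nrm@np.r_[0,0,co[2]]
    print('cover n',nrm,'tilt',np.degrees(np.arccos(nrm[2])),'az',np.degrees(np.arctan2(nrm[1],nrm[0])))
    hgt=P@nrm-sg
    br=(hgt>.017)&(hgt<.030)&(np.hypot(x-Q[:,0].mean(),y-Q[:,1].mean())<.15)&(z<.15)
    nn,l,st,ce=cv2.connectedComponentsWithStats(br.astype(np.uint8))
    down=np.array([nrm[0],nrm[1],0]);e2=np.cross([0,0,1],nrm);e2/=np.linalg.norm(e2);e1=np.cross(nrm,-e2)*1.0  # e2 level, e1 in slope
    if e1[2]<0:e1=-e1
    right=np.cross(e1,nrm) # looking at cover from outside w/ e1 up: right
    for i in range(1,nn):
        if st[i,4]<60: continue
        m=l==i; S=P[m]; uv=np.c_[S@right,S@e1]; (cu,cv_),rad=cv2.minEnclosingCircle(uv.astype(np.float32)); hh=np.median(hgt[m])
        C=right*cu+e1*cv_+nrm*(sg+hh)
        mm=hgt[m]<-1
        print('stud',ce[i].round(1),'C',C.round(4),'rad',round(rad,4),'h',hh.round(4))
        near=(np.linalg.norm(P-C,axis=2)<.024); dk=near&(r+g+b<200)
        # intersect slot pixels with face plane
        T=c['cam_to_world'];o=T[:3,3];D=P[dk]-o;t=((C-o)@nrm)/(D@nrm);W=o+D*t[:,None]
        w2=np.c_[(W-C)@right,(W-C)@e1]; mc=w2.mean(0);_,s,v=np.linalg.svd(w2-mc);v=v[0]*np.sign(v[0,1])
        a=(w2-mc)@v; print('  slot px',dk.sum(),'ctr off(right,up)',mc.round(4),'cw ang',np.arctan2(v[0],v[1]).round(3),'len',np.ptp(a).round(4),'slotC',(C+right*mc[0]+e1*mc[1]).round(4))
    print('right',right.round(3),'e1',e1.round(3))
    ex=np.array([np.nan]);
    led=(abs(z-.134)<.006)&(abs(y)<.25)&(x>.3)&(x<.7)&(abs(r-g)<30)
    print('ledge',cv2.minAreaRect(P[led][:,:2].astype(np.float32)))
    for nm,(lo,hi) in {'z.1-.12':(.095,.12),'z.14-.18':(.14,.18),'.22-.26':(.2,.27)}.items():
        m=((z>lo)&(z<hi)&(x>.25)&(x<.85)&(abs(y)<.45)&~br&~blue).astype(np.uint8)
        nn,l,st,ce=cv2.connectedComponentsWithStats(m)
        print(nm,[(np.nanmean(P[l==i],0).round(3).tolist(),int(st[i,4])) for i in range(1,nn) if st[i,4]>25])
if __name__=='__main__':
    for n in('top','scene'): an(n)
E
python3 m.py
```

```text
== top table z 0.00016263085481460493
red 119 [ 0.20917068 -0.59998792  0.07223249] [0.49129271 0.33406562 0.13918529] topline (array([0.4645, 0.304 , 0.136 ]), np.float64(-164.3)) 48
stand 124 ((0.46149781346321106, 0.2871948480606079), (0.05562964826822281, 0.027212100103497505), 15.626313209533691)
collar 29 ((0.46613597869873047, 0.29186439514160156), 0.012074176222085953) 0.08152739831559219
cover n [ 0.43993697 -0.11195921  0.89102222] tilt 26.998019140568772 az -14.278068730573148
stud [257.5 184.5] C [0.5759 0.0245 0.1188] rad 0.0282 h 0.0218
  slot px 13 ctr off(right,up) [-0.0011  0.001 ] cw ang 0.22 len 0.0259 slotC [0.5748 0.0237 0.1192]
stud [314.9 199.2] C [ 0.5395 -0.1221  0.1182] rad 0.0278 h 0.0217
  slot px 17 ctr off(right,up) [0.0005 0.0048] cw ang 0.129 len 0.0294 slotC [ 0.5355 -0.1206  0.1204]
right [ 0.247  0.969 -0.   ] e1 [-0.863  0.22   0.454]
ledge ((0.4610905051231384, -0.024795696139335632), (0.30064576864242554, 0.0773252546787262), 75.41278839111328)
z.1-.12 [([0.842, 0.416, 0.107], 105), ([0.841, 0.325, 0.107], 114), ([0.824, -0.349, 0.102], 1362), ([
[... 1849 characters left out ...]
2), ([0.683, -0.329, 0.107], 186), ([0.492, -0.177, 0.108], 91), ([0.819, -0.327, 0.101], 796), ([0.525, -0.1, 0.109], 167), ([0.524, -0.038, 0.113], 27), ([0.538, -0.04, 0.107], 27), ([0.653, -0.124, 0.103], 151), ([0.56, 0.045, 0.109], 177), ([0.572, 0.022, 0.109], 28), ([0.535, 0.109, 0.107], 257), ([0.712, 0.035, 0.102], 188), ([0.486, 0.316, 0.108], 29), ([0.695, 0.387, 0.107], 214)]
z.14-.18 [([0.471, -0.325, 0.151], 171), ([0.681, -0.336, 0.158], 250), ([0.443, -0.091, 0.157], 151), ([0.843, -0.404, 0.163], 62), ([0.842, -0.297, 0.164], 61), ([0.68, 0.384, 0.152], 395), ([0.846, 0.332, 0.147], 58)]
.22-.26 [([0.441, -0.093, 0.228], 275), ([0.846, -0.416, 0.216], 41), ([0.846, -0.31, 0.218], 54)]
  return _methods._mean(a, axis=axis, dtype=dtype,
  ret = ret.dtype.type(ret / rcount)
```

```bash
python3 - <<'E'
from h import *
for n in('top','scene'):
    c=dict(np.load('last_%s.npz'%n)); P=world(c); f=c['frame'].astype(int); r,g,b=f[...,0],f[...,1],f[...,2]
    x,y,z=P[...,0],P[...,1],P[...,2]
    d=np.hypot(x-.465,y-.297)<.075
    red=d&(r>1.6*g)&(r>60)&(z>.08)
    for nm,m in(('red',red),('redtop',red&(z>.128)),('standtop',d&~red&(z>.068)&(z<.090))):
        q=P[m].astype(np.float32); print(n,nm,m.sum(),q.mean(0),cv2.minAreaRect(q[:,:2].copy()),np.percentile(q[:,2],[5,50,95]))
    v=c['frame'][:,:,::-1]; ys,xs=np.where(d&(z>.06)); s=v[ys.min()-12:ys.max()+12,xs.min()-12:xs.max()+12]
    cv2.imwrite(f'pics/k_{n}.png',cv2.resize(s,None,fx=8,fy=8,interpolation=cv2.INTER_CUBIC)); print(s.shape,xs.min()-12,ys.min()-12)
a=cv2.imread('pics/k_top.png');b=cv2.imread('pics/k_scene.png');h=400
cv2.imwrite('pics/k.png',np.hstack([cv2.resize(i,(400,400*i.shape[0]//i.shape[1]))[:h] if i.shape[0]<=i.shape[1] else cv2.resize(i,(400*i.shape[1]//i.shape[0],400)) for i in (a,b)]) if 0 else np.hstack([cv2.resize(a,(400,400)),cv2.resize(b,(400,400))]))
E
```

```text
top red 162 [0.4670432  0.30214143 0.12462085] ((0.467132031917572, 0.3046845495700836), (0.03946009278297424, 0.01532989926636219), 15.277406692504883) [0.09683205 0.13249237 0.136772  ]
top redtop 98 [0.46749005 0.3045141  0.13434272] ((0.46707338094711304, 0.3053126633167267), (0.03915540501475334, 0.014467496424913406), 14.440300941467285) [0.13117085 0.13446509 0.1371849 ]
top standtop 487 [0.4655034  0.30095837 0.07553631] ((0.4663025438785553, 0.30554911494255066), (0.07594069838523865, 0.059551600366830826), 16.149351119995117) [0.07139601 0.07488573 0.08202518]
(57, 52, 3) 125 199
scene red 133 [0.4752408  0.31125942 0.1231386 ] ((0.46889713406562805, 0.30986765027046204), (0.04020726680755615, 0.013391523621976376), 17.191913604736328) [0.08890572 0.1318942  0.13538349]
scene redtop 87 [0.46985704 0.3100241  0.13308735] ((0.46859458088874817, 0.3098849058151245), (0.03964333236217499, 0.013162955641746521), 17.411808013916016) [0.13007902 0.13297972 0.13621548]
scene standtop 574 [0.47226867 0.31075084 0.07470484] ((0.4674779772758484, 0.30860981345176697), (0.0772261992096901, 0.060759276151657104), 16.446868896484375) [0.07045998 0.07409154 0.08128531]
(60, 59, 3) 341 223
```

View pics/k.png

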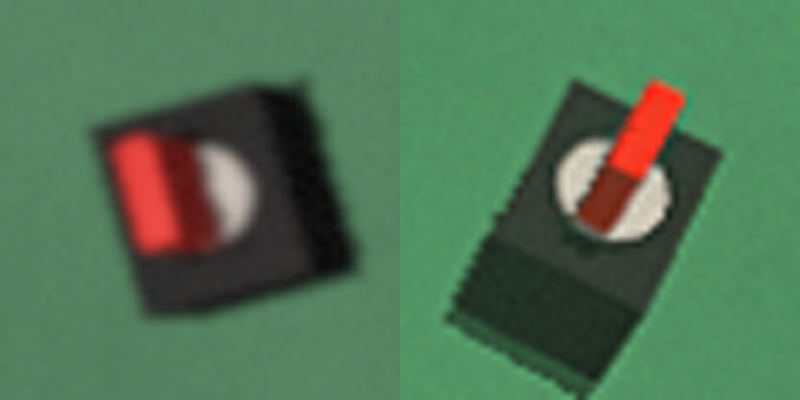

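>>> {"op": "play_rows", "data": {"commands": [[[0.017,-0.017,0],[0,0,0.036]],[[0.055,-0.058,0],[0,0,0.12]],[[0.094,-0.098,0],[0,0,0.2]],[[0.133,-0.138,0],[0,0,0.285]],[[0.172,-0.179,0],[0,0,0.37]],[[0.211,-0.219,0],[0,0,0.45]],[[0.247,-0.256,-0.01],[0,0,0.528]],[[0.269,-0.279,-0.02],[0,0,0.575]],[[0.2775,-0.288,-0.03],[0,0,0.593]],[[0.2775,-0.288,-0.04],[0,0,0.593]]], "gripper": 0.06}}

```text
time_s: 1.35
position: [0.4679, 0.3066, 0.2068]
tcp_rot: [[-0.278, -0.001, -0.961], [0.961, -0.0, -0.278], [-0.0, -1.0, 0.001]]
force: [-0.9, 0.1, 0.1]
opening: 0.69
```

>>> {"op": "play_rows", "data": {"commands": [[[0,0,-0.02],[0,0,0]],[[0,0,-0.05],[0,0,0]],[[0,0,-0.075],[0,0,0]],[[0,0,-0.088],[0,0,0]],[[0,0,-0.092],[0,0,0]],[[0,0,-0.092],[0,0,0]],[[0,0,-0.092],[0,0,0]]]}}

```text
time_s: 2.22
position: [0.468, 0.3078, 0.1164]
tcp_rot: [[-0.28, 0.002, -0.96], [0.96, 0.001, -0.28], [0.0, -1.0, -0.002]]
force: [0.3, -0.1, 1.2]
opening: 0.685
```

>>> {"op": "play_rows", "data": {"commands": [[[0,0,0],[0,0,0]],[[0,0,0],[0,0,0]],[[0,0,0],[0,0,0]],[[0,0,0],[0,0,0]],[[0,0,0],[0,0,0]],[[0,0,0],[0,0,0]],[[0,0,0],[0,0,0]],[[0,0,0],[0,0,0]]], "gripper": 0.0}}

```text
time_s: 3.22
position: [0.4674, 0.3074, 0.1155]
tcp_rot: [[-0.28, -0.0, -0.96], [0.96, -0.0, -0.28], [-0.0, -1.0, 0.0]]
force: [-0.4, -0.5, -0.5]
opening: 0.162
```

>>> {"op": "play_rows", "data": {"commands": [[[0,0,0.01],[0,0,0]],[[0,0,0.03],[0,0,0]],[[0,0,0.07],[0,0,0]],[[0,0,0.11],[0,0,0]],[[0,0,0.14],[0,0,0]],[[0,0,0.15],[0,0,0]],[[0,0,0.15],[0,0,0]]]}}

```text
time_s: 4.1
position: [0.4672, 0.3074, 0.2657]
tcp_rot: [[-0.28, 0.0, -0.96], [0.96, 0.0, -0.28], [0.0, -1.0, -0.0]]
force: [0.6, 0.3, -2.1]
opening: 0.157
```

```bash
cat > t.py <<'E'
from h import *
from scipy.spatial.transform import Rotation as Ro
a=np.radians(-14.2);t=np.radians(27)
n=np.array([np.sin(t)*np.cos(a),np.sin(t)*np.sin(a),np.cos(t)])
right=np.array([-np.sin(a),np.cos(a),0]); e1=np.cross(n,right)
if e1[2]<0:e1=-e1
L=np.array([.5762,.0258,.1185]);Rr=np.array([.5393,-.1210,.1182])
def target(C,th,so,tip=.1105):
    s=np.cos(th)*e1+np.sin(th)*right
    x=np.cross(n,s); x*=np.sign(x[1]) if abs(x[1])>.3 else 1
    y=-n; R=np.c_[x,y,np.cross(x,y)]
    return C+n*(tip+so),R
def delta(p,R,s=None):
    s=s or read_state(); d=Ro.from_matrix(R@np.array(s['tcp_rot']).T).as_rotvec()
    print('shift',(p-s['position']).round(4),'rot',d.round(4),'deg',np.degrees(np.linalg.norm(d)).round(1),'J',s['joint_positions'].round(1))
E
python3 -c "
from t import *
p,R=target(L,.23,.04); print(p,R.round(3),n.round(4),right.round(4),e1.round(4)); delta(p,R)"
```

```text
[0.64243791 0.00903923 0.25259648] [[ 0.436 -0.44  -0.785]
 [ 0.894  0.111  0.434]
 [-0.103 -0.891  0.442]] [ 0.4401 -0.1114  0.891 ] [0.2453 0.9694 0.    ] [-0.8638  0.2186  0.454 ]
shift [ 0.1752 -0.2983 -0.0131] rot [-0.0641  0.4789 -0.7476] deg 51.0 J [ 21.9  23.9  90.5  -0.   65.6 -84.4]
```

>>> {"op": "play_rows", "data": {"commands": [[[0.009,-0.015,0.01],[-0.003,0.024,-0.037]],[[0.03,-0.051,0.02],[-0.011,0.081,-0.127]],[[0.053,-0.089,0.03],[-0.019,0.144,-0.224]],[[0.075,-0.128,0.03],[-0.028,0.206,-0.321]],[[0.098,-0.167,0.03],[-0.036,0.268,-0.419]],[[0.121,-0.206,0.025],[-0.044,0.33,-0.516]],[[0.142,-0.242,0.015],[-0.052,0.388,-0.606]],[[0.159,-0.271,0],[-0.058,0.436,-0.68]],[[0.172,-0.292,-0.009],[-0.063,0.469,-0.733]],[[0.175,-0.298,-0.013],[-0.064,0.479,-0.748]]]}}

```text
time_s: 5.35
position: [0.6422, 0.0077, 0.2489]
tcp_rot: [[0.438, -0.445, -0.781], [0.893, 0.113, 0.436], [-0.105, -0.888, 0.447]]
force: [-0.9, 0.5, -1.0]
opening: 0.155
```

```bash
python3 - <<'E'
from t import *
p,R=target(L,.23,.04); delta(p,R)
for n_ in('scene','top'):
    c=snap(n_); T=np.linalg.inv(c['cam_to_world']); 
    q=cv2.projectPoints((T[:3,:3]@(L+n*.03)+T[:3,3])[None],np.zeros(3),np.zeros(3),c['mtx'],c['dist_coeffs'])[0].ravel().astype(int); print(n_,q)
    s=c['frame'][q[1]-40:q[1]+40,q[0]-40:q[0]+40,::-1]; cv2.imwrite(f'pics/c_{n_}.png',cv2.resize(s,(400,400),interpolation=cv2.INTER_CUBIC))
cv2.imwrite('pics/c1.png',np.hstack([cv2.imread('pics/c_scene.png'),cv2.imread('pics/c_top.png')]))
E
```

```text
shift [0.0002 0.0013 0.0037] rot [-0.0008 -0.0055  0.0031] deg 0.4 J [-10.1  43.5  60.    2.  103.7 -72.5]
scene [258 191]
top [258 177]
```

View pics/c1.png

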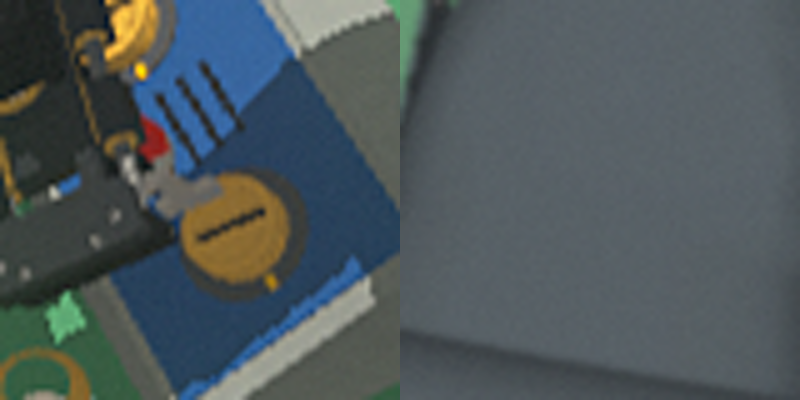

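```bash
cat >> t.py <<'E'
def proj(c,X):
    T=np.linalg.inv(c['cam_to_world']); X=np.atleast_2d(X)@T[:3,:3].T+T[:3,3]
    return cv2.projectPoints(X,np.zeros(3),np.zeros(3),c['mtx'],c['dist_coeffs'])[0].reshape(-1,2)
def overlay(name,C,th,tip=.1105,w=44,f=14):
    c=snap('scene'); s=read_state(); p=np.array(s['position']);R=np.array(s['tcp_rot'])
    B=lambda kx,ky,kz:p+R[:,1]*(tip-kz)+R[:,2]*kx+R[:,0]*ky
    q0=proj(c,C+n*.02)[0].astype(int)-w//2
    im=cv2.resize(c['frame'][q0[1]:q0[1]+w,q0[0]:q0[0]+w,::-1],None,fx=f,fy=f,interpolation=cv2.INTER_NEAREST)
    pl=lambda X,col:cv2.polylines(im,[((proj(c,np.array(X))-q0+.5)*f).astype(np.int32)],True,col,1)
    for ky in(-.0015,.0015): pl([B(a,ky,b) for a,b in((-.015,0),(.015,0),(.015,.004),(-.015,.004))],(0,255,0))
    for ky in(-.003,.003): pl([B(a,ky,b) for a,b in((-.016,.004),(.016,.004),(.016,.018),(-.016,.018))],(255,255,0))
    sd=np.cos(th)*e1+np.sin(th)*right; sp=np.cross(n,sd)
    pl([C+sd*a+sp*b for a,b in((-.021,-.00425),(.021,-.00425),(.021,.00425),(-.021,.00425))],(255,0,255))
    pl([C+.027*(np.cos(k)*e1+np.sin(k)*right) for k in np.linspace(0,6.28,40)],(255,0,255))
    cv2.imwrite(f'pics/{name}.png',im)
    return c,q0
E
python3 -c "
from t import *
overlay('o1',L,.23)"
```

```text
(no output)
```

View pics/o1.png

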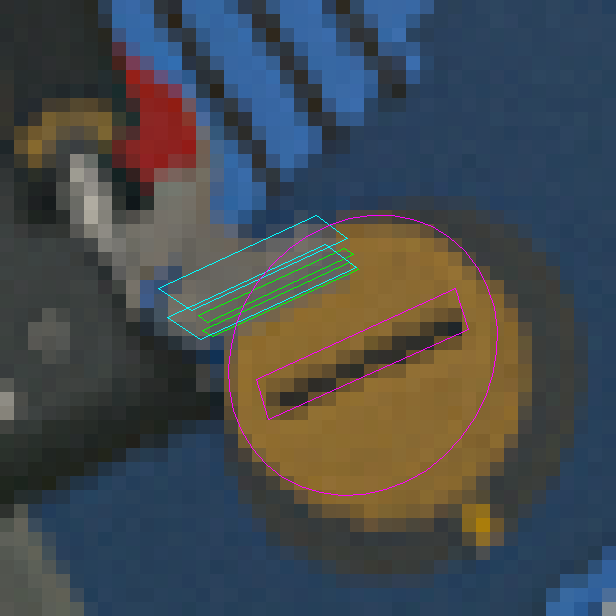

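```bash
python3 -c "
from t import *
for so in(.04,.012,-.003): p,R=target(L,.23,so); delta(p,R)
print(read_state()['force'])"
```

```text
shift [ 0.0008 -0.001   0.0011] rot [-0.0013 -0.0028 -0.0002] deg 0.2 J [ -9.9  43.3  60.    2.  103.8 -72.6]
shift [-0.0116  0.0021 -0.0238] rot [-0.0013 -0.0028 -0.0002] deg 0.2 J [ -9.9  43.3  60.    2.  103.8 -72.6]
shift [-0.0182  0.0038 -0.0372] rot [-0.0013 -0.0028 -0.0002] deg 0.2 J [ -9.9  43.3  60.    2.  103.8 -72.6]
[-0.43795779  0.66011877 -1.47788491]
```

>>> {"op": "play_rows", "data": {"commands": [[[-0.006,0.001,-0.012],[-0.001,-0.003,0]],[[-0.0116,0.002,-0.0238],[-0.001,-0.003,0]],[[-0.0116,0.002,-0.0238],[-0.001,-0.003,0]],[[-0.014,0.0027,-0.029],[-0.001,-0.003,0]],[[-0.016,0.0033,-0.033],[-0.001,-0.003,0]],[[-0.0182,0.0038,-0.0372],[-0.001,-0.003,0]],[[-0.0182,0.0038,-0.0372],[-0.001,-0.003,0]],[[-0.0182,0.0038,-0.0372],[-0.001,-0.003,0]]]}}

```text
time_s: 6.5
position: [0.6243, 0.0131, 0.2154]
tcp_rot: [[0.437, -0.438, -0.786], [0.894, 0.111, 0.435], [-0.103, -0.892, 0.44]]
force: [-0.6, 1.0, -1.4]
opening: 0.159
```

```bash
python3 -c "
from t import *
s=read_state();f=s['force'];print(f,'n',f@n,'e1',f@e1,'r',f@right)
for so in(-.003,-.008,-.021): p,R=target(L,.23,so); delta(p,R)
overlay('o2',L,.23)"
```

```text
[-0.60654057  1.02917261 -1.37837781] n -1.6097097306819437 e1 0.12309522536939921 r 0.8489377194959937
shift [-0.0008  0.0007 -0.0011] rot [0.0008 0.0027 0.0005] deg 0.2 J [ -9.9  43.6  65.3   2.   97.9 -72.7]
shift [-0.003   0.0012 -0.0056] rot [0.0008 0.0027 0.0005] deg 0.2 J [ -9.9  43.6  65.3   2.   97.9 -72.7]
shift [-0.0088  0.0027 -0.0172] rot [0.0008 0.0027 0.0005] deg 0.2 J [ -9.9  43.6  65.3   2.   97.9 -72.7]
```

View pics/o2.png

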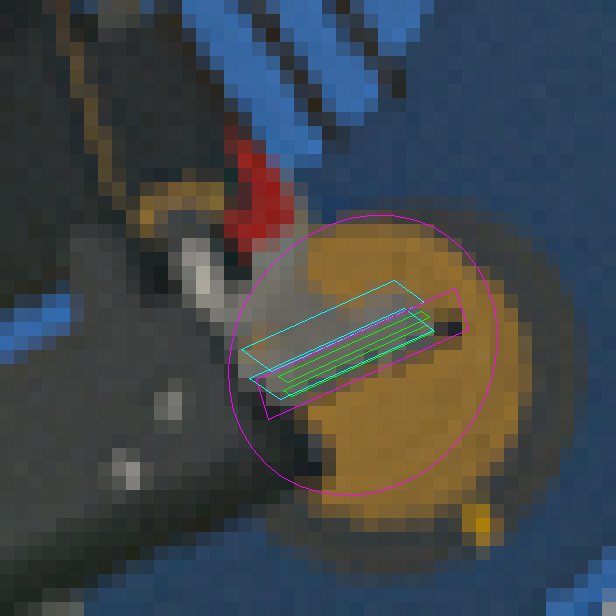

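>>> {"op": "play_rows", "data": {"commands": [[[-0.001,0.001,-0.002],[0,0.002,0]],[[-0.002,0.001,-0.0035],[0,0.002,0]],[[-0.003,0.0012,-0.0056],[0,0.002,0]],[[-0.0039,0.0014,-0.0074],[0,0.002,0]],[[-0.0039,0.0014,-0.0074],[0,0.002,0]],[[-0.0039,0.0014,-0.0074],[0,0.002,0]]]}}

```text
time_s: 7.3
position: [0.6206, 0.0146, 0.2086]
tcp_rot: [[0.436, -0.439, -0.785], [0.894, 0.111, 0.435], [-0.104, -0.892, 0.441]]
force: [1.9, -0.3, 1.8]
opening: 0.16
```

```bash
cat >> t.py <<'E'
def st(C,th,*sos):
    s=read_state();f=np.array(s['force']);print('F n',round(f@n,1),'e1',round(f@e1,1),'r',round(f@right,1),'M·n',round(np.array(s['moment'])@n,2))
    for so in sos: p,R=target(C,th,so); print(so,end=' '); delta(p,R,s)
E
python3 -c "
from t import *
st(L,.23,-.01,-.021)"
```

```text
F n 2.5 e1 -0.9 r 0.2 M·n 0.01
-0.01 shift [-0.0001  0.     -0.0005] rot [0.0008 0.0013 0.0005] deg 0.1 J [ -9.9  43.7  66.2   2.   96.9 -72.7]
-0.021 shift [-0.005   0.0012 -0.0103] rot [0.0008 0.0013 0.0005] deg 0.1 J [ -9.9  43.7  66.2   2.   96.9 -72.7]
```

>>> {"op": "play_rows", "data": {"commands": [[[-0.0015,0.0003,-0.003],[0,0.001,0]],[[-0.003,0.0007,-0.006],[0,0.001,0]],[[-0.0042,0.001,-0.0085],[0,0.001,0]],[[-0.005,0.0012,-0.0103],[0,0.001,0]],[[-0.005,0.0012,-0.0103],[0,0.001,0]]]}}

```text
time_s: 7.92
position: [0.6159, 0.0157, 0.199]
tcp_rot: [[0.436, -0.439, -0.785], [0.894, 0.111, 0.435], [-0.104, -0.892, 0.441]]
force: [1.5, -0.4, 8.9]
opening: 0.165
```

```bash
python3 -c "
from t import *
st(L,.23,-.021)"
```

```text
F n 8.7 e1 2.7 r -0.0 M·n 0.06
-0.021 shift [-0.0004  0.0001 -0.0008] rot [0.0009 0.0014 0.0006] deg 0.1 J [ -9.8  43.9  67.5   2.   95.5 -72.7]
```

>>> {"op": "play_rows", "data": {"commands": [[[-0.0009,0.0002,-0.0018],[0,0,0]],[[-0.0009,0.0002,-0.0018],[-0.044,0.011,-0.089]],[[-0.0009,0.0002,-0.0018],[-0.106,0.027,-0.214]],[[-0.0009,0.0002,-0.0018],[-0.167,0.042,-0.339]],[[-0.0009,0.0002,-0.0018],[-0.22,0.056,-0.446]],[[-0.0009,0.0002,-0.0018],[-0.22,0.056,-0.446]]]}}

```text
time_s: 8.68
position: [0.6159, 0.0161, 0.1976]
tcp_rot: [[0.761, -0.437, -0.48], [0.575, 0.112, 0.811], [-0.3, -0.893, 0.336]]
force: [3.1, 0.3, 8.2]
opening: 0.15
```

```bash
python3 -c "
from t import *
st(L,.73,-.023)"
```

```text
F n 8.6 e1 1.1 r 1.1 M·n -0.12
-0.023 shift [-0.0012 -0.     -0.0011] rot [0.0006 0.0035 0.0021] deg 0.2 J [ -9.8  43.9  67.6   2.   95.2 -44. ]
```

>>> {"op": "play_rows", "data": {"commands": [[[-0.0009,0.0001,-0.001],[-0.035,0.009,-0.071]],[[-0.0009,0.0001,-0.001],[-0.1,0.025,-0.2]],[[-0.0009,0.0001,-0.001],[-0.16,0.04,-0.325]],[[-0.0009,0.0001,-0.001],[-0.22,0.056,-0.446]],[[-0.0009,0.0001,-0.001],[-0.28,0.071,-0.567]],[[-0.0009,0.0001,-0.001],[-0.34,0.086,-0.69]],[[-0.0009,0.0001,-0.001],[-0.38,0.096,-0.77]],[[-0.0009,0.0001,-0.001],[-0.396,0.1,-0.802]],[[-0.0009,0.0001,-0.001],[-0.396,0.1,-0.802]]]}}

```text
time_s: 9.8
position: [0.6164, 0.0156, 0.1966]
tcp_rot: [[0.851, -0.433, 0.298], [-0.278, 0.111, 0.954], [-0.446, -0.895, -0.025]]
force: [5.2, -1.6, 7.8]
opening: 0.156
```

```bash
python3 -c "
from t import *
st(L,1.63,-.023,.025)"
```

```text
F n 9.4 e1 -1.3 r -0.3 M·n 0.01
-0.023 shift [-0.0016  0.0004 -0.0001] rot [-1.3704  0.3496 -2.8038] deg 179.9 J [-9.9 43.9 67.8  2.  94.8  7.5]
0.025 shift [ 0.0195 -0.0049  0.0427] rot [-1.3704  0.3496 -2.8038] deg 179.9 J [-9.9 43.9 67.8  2.  94.8  7.5]
```

>>> {"op": "play_rows", "data": {"commands": [[[0,0,0],[-0.022,0.006,-0.045]],[[0,0,0],[-0.022,0.006,-0.045]],[[0.0018,-0.0005,0.0036],[-0.022,0.006,-0.045]],[[0.004,-0.001,0.008],[-0.022,0.006,-0.045]],[[0.007,-0.0018,0.0142],[-0.022,0.006,-0.045]],[[0.011,-0.0028,0.0223],[-0.022,0.006,-0.045]],[[0.0176,-0.0045,0.0356],[-0.022,0.006,-0.045]],[[0.024,-0.006,0.049],[-0.022,0.006,-0.045]],[[0.033,-0.008,0.067],[-0.022,0.006,-0.045]]]}}

```text
time_s: 10.92
position: [0.6466, 0.0081, 0.2628]
tcp_rot: [[0.83, -0.442, 0.34], [-0.324, 0.112, 0.939], [-0.453, -0.89, -0.05]]
force: [-0.2, 0.3, -1.0]
opening: 0.16
```

```bash
sed -i 's/^    x=np.cross(n,s).*/    x=np.cross(n,s); x=x if x@right*np.cos(th)-x@e1*np.sin(th)>0 else -x/' t.py
python3 -c "
from t import *
st(L,1.68,.04)
print([target(L,t,0)[1][:,0].round(2) for t in(.2,.8,1.6)])
overlay('o3',L,1.57,w=54,f=11)
for th in(.12,): p,R=target(Rr,th,.045); delta(p,R)"
```

```text
F n -1.0 e1 -0.2 r 0.2 M·n -0.05
0.04 shift [-0.0041  0.0009 -0.0102] rot [-0.0003 -0.0019  0.0018] deg 0.2 J [-10.   43.1  58.5   2.  105.4  10.6]
[array([ 0.41,  0.91, -0.09]), array([ 0.79,  0.52, -0.33]), array([ 0.86, -0.25, -0.45])]
shift [-0.0411 -0.1459 -0.0088] rot [ 0.6838 -0.1701  1.3937] deg 89.5 J [-10.   43.   58.2   2.  105.5  10.6]
```

View pics/o3.png

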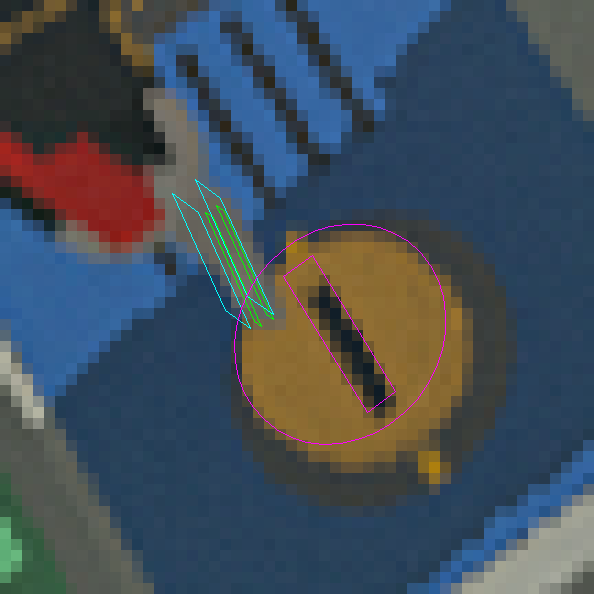

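>>> {"op": "play_rows", "data": {"commands": [[[-0.002,-0.007,0],[0.034,-0.009,0.07]],[[-0.007,-0.025,0],[0.103,-0.026,0.209]],[[-0.012,-0.042,0],[0.178,-0.044,0.362]],[[-0.017,-0.06,0],[0.253,-0.063,0.516]],[[-0.022,-0.077,0],[0.328,-0.082,0.669]],[[-0.027,-0.095,0],[0.404,-0.1,0.822]],[[-0.032,-0.112,-0.003],[0.479,-0.119,0.976]],[[-0.036,-0.128,-0.006],[0.554,-0.138,1.129]],[[-0.039,-0.14,-0.008],[0.629,-0.156,1.282]],[[-0.041,-0.145,-0.009],[0.684,-0.17,1.394]]]}}

```text
time_s: 12.22
position: [0.6053, -0.1377, 0.2531]
tcp_rot: [[0.342, -0.441, -0.83], [0.938, 0.106, 0.33], [-0.057, -0.891, 0.45]]
force: [0.4, 0.0, -0.6]
opening: 0.157
```

>>> {"op": "play_rows", "data": {"commands": [[[0,0,0],[0,0,0]],[[0,0,0],[0,0,0]]]}}

```text
time_s: 12.48
position: [0.6056, -0.1366, 0.2531]
tcp_rot: [[0.346, -0.441, -0.828], [0.936, 0.106, 0.334], [-0.06, -0.891, 0.45]]
force: [-0.3, 0.4, -1.4]
opening: 0.161
```

```bash
sed -i 's/Rr=np.array.*/Rr=np.array([.5393,-.1203,.1184])/' t.py
python3 -c "
from t import *
st(Rr,.12,.045,.012,-.003,-.0095)
overlay('o4',Rr,.12,w=54,f=11)"
```

```text
F n -1.4 e1 -0.3 r 0.3 M·n 0.03
0.045 shift [ 0.0021 -0.001   0.0039] rot [ 0.0055 -0.0009 -0.0014] deg 0.3 J [-21.4  41.6  63.3  -3.6 101.9 -90.2]
0.012 shift [-0.0124  0.0027 -0.0255] rot [ 0.0055 -0.0009 -0.0014] deg 0.3 J [-21.4  41.6  63.3  -3.6 101.9 -90.2]
-0.003 shift [-0.019   0.0043 -0.0389] rot [ 0.0055 -0.0009 -0.0014] deg 0.3 J [-21.4  41.6  63.3  -3.6 101.9 -90.2]
-0.0095 shift [-0.0219  0.0051 -0.0447] rot [ 0.0055 -0.0009 -0.0014] deg 0.3 J [-21.4  41.6  63.3  -3.6 101.9 -90.2]
```

View pics/o4.png

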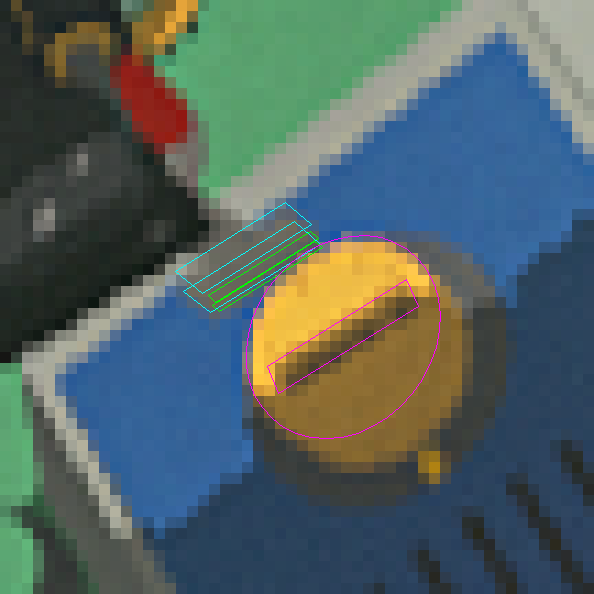

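>>> {"op": "play_rows", "data": {"commands": [[[-0.006,0.001,-0.012],[0.005,-0.001,-0.001]],[[-0.0124,0.0027,-0.0255],[0.005,-0.001,-0.001]],[[-0.0124,0.0027,-0.0255],[0.005,-0.001,-0.001]],[[-0.0145,0.0033,-0.03],[0.005,-0.001,-0.001]],[[-0.0168,0.0038,-0.0345],[0.005,-0.001,-0.001]],[[-0.019,0.0043,-0.0389],[0.005,-0.001,-0.001]],[[-0.019,0.0043,-0.0389],[0.005,-0.001,-0.001]],[[-0.019,0.0043,-0.0389],[0.005,-0.001,-0.001]]]}}

```text
time_s: 13.52
position: [0.5866, -0.1326, 0.2141]
tcp_rot: [[0.345, -0.44, -0.829], [0.937, 0.111, 0.331], [-0.054, -0.891, 0.45]]
force: [-0.5, 0.2, -2.4]
opening: 0.159
```

```bash
python3 -c "
from t import *
st(Rr,.12,-.003,-.0095,-.022)"
```

```text
F n -2.4 e1 -0.6 r 0.0 M·n -0.03
-0.003 shift [-0.      0.0004  0.0001] rot [ 0.      0.0005 -0.0019] deg 0.1 J [-21.7  42.2  68.7  -3.5  95.9 -90.3]
-0.0095 shift [-0.0029  0.0011 -0.0057] rot [ 0.      0.0005 -0.0019] deg 0.1 J [-21.7  42.2  68.7  -3.5  95.9 -90.3]
-0.022 shift [-0.0084  0.0025 -0.0168] rot [ 0.      0.0005 -0.0019] deg 0.1 J [-21.7  42.2  68.7  -3.5  95.9 -90.3]
```

>>> {"op": "play_rows", "data": {"commands": [[[-0.0014,0.0007,-0.0027],[0,0,-0.002]],[[-0.0024,0.001,-0.0047],[0,0,-0.002]],[[-0.0029,0.0011,-0.0062],[0,0,-0.002]],[[-0.003,0.0011,-0.0067],[0,0,-0.002]],[[-0.003,0.0011,-0.0067],[0,0,-0.002]]]}}

```text
time_s: 14.15
position: [0.5835, -0.1314, 0.2079]
tcp_rot: [[0.347, -0.44, -0.828], [0.936, 0.112, 0.333], [-0.054, -0.891, 0.451]]
force: [0.4, 0.4, 3.1]
opening: 0.157
```

```bash
python3 -c "
from t import *
st(Rr,.12,-.0105,-.023)"
```

```text
F n 2.9 e1 1.2 r 0.5 M·n 0.06
-0.0105 shift [-0.0002 -0.     -0.0004] rot [-0.0001  0.0002  0.0002] deg 0.0 J [-21.8  42.3  69.5  -3.4  95.  -90.2]
-0.023 shift [-0.0057  0.0014 -0.0115] rot [-0.0001  0.0002  0.0002] deg 0.0 J [-21.8  42.3  69.5  -3.4  95.  -90.2]
```

>>> {"op": "play_rows", "data": {"commands": [[[-0.0018,0.0004,-0.0036],[0,0,0]],[[-0.0036,0.0009,-0.0072],[0,0,0]],[[-0.0053,0.0013,-0.0105],[0,0,0]],[[-0.006,0.0015,-0.0123],[0,0,0]],[[-0.006,0.0015,-0.0123],[-0.044,0.011,-0.089]],[[-0.006,0.0015,-0.0123],[-0.106,0.027,-0.214]],[[-0.006,0.0015,-0.0123],[-0.167,0.042,-0.339]],[[-0.006,0.0015,-0.0123],[-0.22,0.056,-0.446]],[[-0.006,0.0015,-0.0123],[-0.255,0.065,-0.517]],[[-0.006,0.0015,-0.0123],[-0.255,0.065,-0.517]]]}}

```text
time_s: 15.4
position: [0.5787, -0.1298, 0.1968]
tcp_rot: [[0.746, -0.437, -0.503], [0.6, 0.112, 0.792], [-0.29, -0.892, 0.346]]
force: [3.0, 0.8, 9.5]
opening: 0.162
```

```bash
python3 -c "
from t import *
st(Rr,.7,-.023)"
```

```text
F n 9.7 e1 1.9 r 1.5 M·n -0.04
-0.023 shift [-0.0008 -0.0002 -0.0004] rot [-0.0001  0.0032  0.0011] deg 0.2 J [-21.8  42.5  71.   -3.4  93.1 -56.9]
```

>>> {"op": "play_rows", "data": {"commands": [[[-0.0006,0,-0.0005],[-0.035,0.009,-0.071]],[[-0.0006,0,-0.0005],[-0.1,0.025,-0.2]],[[-0.0006,0,-0.0005],[-0.16,0.04,-0.325]],[[-0.0006,0,-0.0005],[-0.22,0.056,-0.446]],[[-0.0006,0,-0.0005],[-0.28,0.071,-0.567]],[[-0.0006,0,-0.0005],[-0.34,0.086,-0.69]],[[-0.0006,0,-0.0005],[-0.396,0.1,-0.802]],[[-0.0006,0,-0.0005],[-0.431,0.109,-0.873]],[[-0.0006,0,-0.0005],[-0.431,0.109,-0.873]]]}}

```text
time_s: 16.52
position: [0.579, -0.13, 0.1962]
tcp_rot: [[0.835, -0.434, 0.339], [-0.324, 0.111, 0.94], [-0.446, -0.894, -0.048]]
force: [3.9, 0.8, 9.4]
opening: 0.161
```

```bash
python3 -c "
from t import *
st(Rr,1.68,-.023)"
```

```text
F n 10.0 e1 1.1 r 1.8 M·n 0.02
-0.023 shift [-0.0012 -0.      0.0001] rot [0.0004 0.0065 0.0006] deg 0.4 J [-21.8  42.5  71.1  -3.3  92.9  -0.7]
```

Withdraw along the stud axis.

>>> {"op": "play_rows", "data": {"commands": [[[0,0,0],[0,0,0]],[[0.0018,-0.0005,0.0036],[0,0,0]],[[0.004,-0.001,0.008],[0,0,0]],[[0.007,-0.0018,0.0142],[0,0,0]],[[0.011,-0.0028,0.0223],[0,0,0]],[[0.0176,-0.0045,0.0356],[0,0,0]],[[0.026,-0.0065,0.053],[0,0,0]],[[0.037,-0.009,0.075],[0,0,0]],[[0.041,-0.01,0.083],[0,0,0]]]}}

```text
time_s: 17.65
position: [0.6191, -0.1404, 0.2791]
tcp_rot: [[0.833, -0.437, 0.338], [-0.323, 0.111, 0.94], [-0.448, -0.893, -0.049]]
force: [-0.2, -0.0, -1.1]
opening: 0.162
```

```bash
python3 -c "
from t import *
overlay('o5',Rr+.5*(L-Rr),1.57,w=80,f=9)
# stand pose target
a=np.radians(106.3)
x=np.array([np.cos(a),np.sin(a),0]);y=np.array([0,0,-1.]);R=np.c_[x,y,np.cross(x,y)]
delta(np.array([.4673,.3073,.285]),R)"
```

```text
shift [-0.152   0.4478  0.0056] rot [ 0.4357 -0.3764  2.1643] deg 128.3 J [-21.4  41.5  59.2  -3.4 105.8  -1.1]
```

View pics/o5.png

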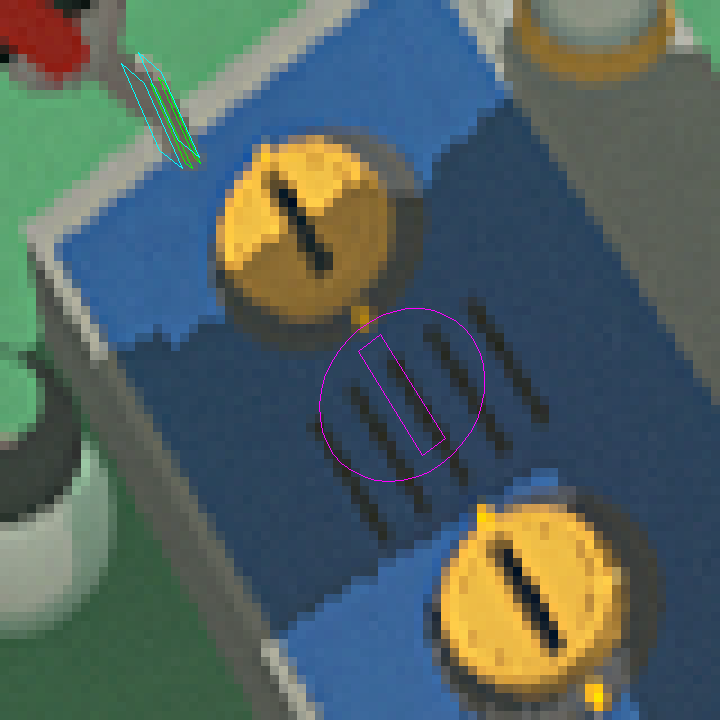

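>>> {"op": "play_rows", "data": {"commands": [[[-0.005,0.013,0.005],[0.013,-0.011,0.065]],[[-0.014,0.04,0.015],[0.039,-0.034,0.195]],[[-0.025,0.074,0.025],[0.072,-0.062,0.357]],[[-0.036,0.107,0.03],[0.105,-0.09,0.519]],[[-0.048,0.141,0.03],[0.137,-0.119,0.682]],[[-0.059,0.175,0.03],[0.17,-0.147,0.844]],[[-0.071,0.208,0.03],[0.203,-0.175,1.006]],[[-0.082,0.242,0.03],[0.235,-0.203,1.169]],[[-0.09,0.264,0.03],[0.257,-0.222,1.277]]]}}

```text
time_s: 18.82
position: [0.5261, 0.1256, 0.307]
tcp_rot: [[0.544, -0.211, -0.812], [0.815, -0.094, 0.571], [-0.197, -0.973, 0.121]]
force: [0.3, 0.6, -1.9]
opening: 0.158
```

```bash
cat > b.py <<'E'
from t import *
a=np.radians(106.3)
x=np.array([np.cos(a),np.sin(a),0]);y=np.array([0,0,-1.]);R=np.c_[x,y,np.cross(x,y)]
delta(np.array([.4674,.3074,.265]),R)
E
python3 b.py
```

```text
shift [-0.0587  0.1818 -0.042 ] rot [ 0.1829 -0.1566  0.8813] deg 52.3 J [  4.   25.6  81.6  -4.6  85.4 -50.7]
```

>>> {"op": "play_rows", "data": {"commands": [[[-0.007,0.022,0],[0.022,-0.019,0.106]],[[-0.016,0.049,0],[0.049,-0.042,0.238]],[[-0.026,0.08,-0.005],[0.08,-0.069,0.388]],[[-0.036,0.111,-0.015],[0.112,-0.096,0.538]],[[-0.046,0.142,-0.025],[0.143,-0.122,0.687]],[[-0.054,0.167,-0.035],[0.168,-0.144,0.811]],[[-0.0587,0.1818,-0.042],[0.183,-0.157,0.881]],[[-0.0587,0.1818,-0.042],[0.183,-0.157,0.881]],[[-0.0587,0.1818,-0.042],[0.183,-0.157,0.881]]]}}

```text
time_s: 19.95
position: [0.4692, 0.3053, 0.2654]
tcp_rot: [[-0.274, 0.0, -0.962], [0.962, 0.0, -0.274], [0.0, -1.0, -0.0]]
force: [0.3, 0.2, -2.4]
opening: 0.163
```

```bash
python3 - <<'E'
from b import *
for nm in('scene','top'):
    c=snap(nm); P=world(c)
    for C,t in((L,'L'),(Rr,'R')):
        m=np.linalg.norm(np.cross(P-C,n),axis=2)<.02; h=((P-C)@n)[m]; print(nm,t,'face rel. open (mm)',(np.nanmedian(h[abs(h)<.02])*1000).round(1))
    if nm=='scene':
        s=read_state();q=proj(c,s['position']+np.array([0,0,-.09]))[0].astype(int)-35
        v=c['frame'][q[1]:q[1]+80,q[0]:q[0]+80,::-1];im=cv2.resize(v,None,fx=7,fy=7,interpolation=cv2.INTER_NEAREST)
        p=np.array(s['position']);B=lambda kx,ky,kz:p+R[:,1]*(.1105-kz)+R[:,2]*kx+R[:,0]*ky
        for ky in(-.003,.003): cv2.polylines(im,[((proj(c,np.array([B(i,ky,j) for i,j in((-.016,0),(.016,0),(.016,.018),(-.016,.018))]))-q+.5)*7).astype(np.int32)],True,(255,255,0),1)
        cv2.imwrite('pics/r1.png',im)
E
```

```text
shift [-0.0018  0.0021 -0.0004] rot [-0.0005  0.0004  0.0068] deg 0.4 J [ 21.6  24.   90.4   0.   65.6 -84.3]
scene L face rel. open (mm) -5.5
scene R face rel. open (mm) -5.6
top L face rel. open (mm) -4.8
top R face rel. open (mm) -4.8
```

View pics/r1.png

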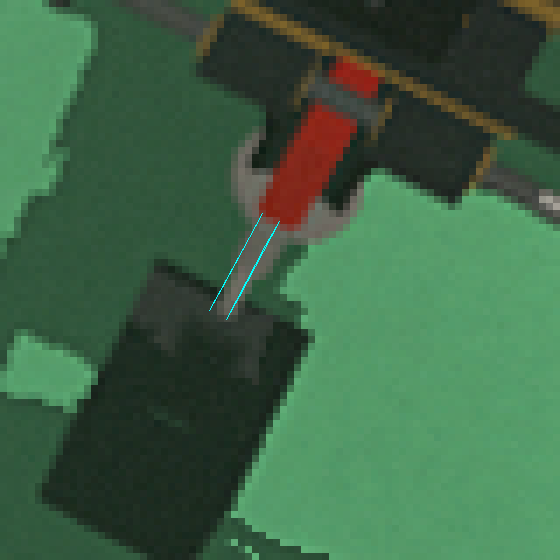

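>>> {"op": "play_rows", "data": {"commands": [[[-0.0018,0.002,-0.01],[0,0,0.007]],[[-0.0018,0.002,-0.035],[0,0,0.007]],[[-0.0018,0.002,-0.055],[0,0,0.007]],[[-0.0018,0.002,-0.065],[0,0,0.007]],[[-0.0018,0.002,-0.07],[0,0,0.007]],[[-0.0018,0.002,-0.07],[0,0,0.007]]]}}

```text
time_s: 20.8
position: [0.4676, 0.3078, 0.1955]
tcp_rot: [[-0.282, 0.001, -0.959], [0.959, 0.001, -0.282], [0.001, -1.0, -0.001]]
force: [-0.5, -0.1, -1.2]
opening: 0.159
```

```bash
python3 b.py
```

```text
shift [-0.0002 -0.0004  0.0695] rot [-0.0015  0.0011 -0.0011] deg 0.1 J [ 21.9  29.1  94.6   0.1  56.2 -84.5]
```

Tip at z≈0.085; enter the mouth by about 25 mm and check the force.

>>> {"op": "play_rows", "data": {"commands": [[[0,0,-0.006],[0,0,0]],[[0,0,-0.012],[0,0,0]],[[0,0,-0.018],[0,0,0]],[[0,0,-0.024],[0,0,0]],[[0,0,-0.03],[0,0,0]],[[0,0,-0.036],[0,0,0]],[[0,0,-0.036],[0,0,0]]]}}

```text
time_s: 21.68
position: [0.4671, 0.3077, 0.1588]
tcp_rot: [[-0.282, -0.0, -0.959], [0.959, 0.001, -0.282], [0.001, -1.0, 0.0]]
force: [0.0, 0.6, -2.6]
opening: 0.16
```

>>> {"op": "play_rows", "data": {"commands": [[[0,0,-0.008],[0,0,0]],[[0,0,-0.018],[0,0,0]],[[0,0,-0.028],[0,0,0]],[[0,0,-0.036],[0,0,0]],[[0,0,-0.04],[0,0,0]],[[0,0,-0.042],[0,0,0]],[[0,0,-0.043],[0,0,0]],[[0,0,-0.043],[0,0,0]]]}}

```text
time_s: 22.68
position: [0.4675, 0.3079, 0.1166]
tcp_rot: [[-0.282, 0.001, -0.959], [0.959, 0.002, -0.282], [0.001, -1.0, -0.002]]
force: [0.3, -0.2, -0.6]
opening: 0.158
```

>>> {"op": "play_rows", "data": {"commands": [[[0,0,-0.0007],[0,0,0]],[[0,0,-0.0014],[0,0,0]],[[0,0,-0.0014],[0,0,0]]]}}

```text
time_s: 23.05
position: [0.4676, 0.3079, 0.1155]
tcp_rot: [[-0.282, 0.001, -0.959], [0.959, 0.002, -0.282], [0.001, -1.0, -0.002]]
force: [0.2, 0.4, 2.3]
opening: 0.162
```

Collar is resting (about +4 N). Release and retreat.

>>> {"op": "play_rows", "data": {"commands": [[[0,0,0],[0,0,0]],[[0,0,0],[0,0,0]],[[0,0,0],[0,0,0]],[[0,0,0],[0,0,0]],[[0,0,0],[0,0,0]],[[0,0,0],[0,0,0]]], "gripper": 0.055}}

```text
time_s: 23.8
position: [0.4674, 0.3078, 0.115]
tcp_rot: [[-0.282, 0.001, -0.959], [0.959, 0.001, -0.282], [0.001, -1.0, -0.001]]
force: [0.9, -0.0, -0.7]
opening: 0.62
```

>>> {"op": "play_rows", "data": {"commands": [[[0,0,0.01],[0,0,0]],[[0,0,0.03],[0,0,0]],[[0,0,0.06],[0,0,0]],[[0,0,0.1],[0,0,0]],[[-0.03,0.03,0.13],[0,0,0]],[[-0.06,0.07,0.14],[0,0,0]],[[-0.09,0.11,0.14],[0,0,0]],[[-0.11,0.14,0.14],[0,0,0]],[[-0.11,0.14,0.14],[0,0,0]]]}}

```text
time_s: 24.92
position: [0.3557, 0.4495, 0.2558]
tcp_rot: [[-0.286, 0.002, -0.958], [0.958, 0.002, -0.286], [0.002, -1.0, -0.002]]
force: [0.9, 0.7, -0.1]
opening: 0.633
```

```bash
python3 - <<'E'
from t import *
for nm in('top','scene'):
    c0=dict(np.load('last_top.npz')) 
    c=snap(nm); P=world(c); f=c['frame'].astype(int); r,g,b=f[...,0],f[...,1],f[...,2]
    x,y,z=P[...,0],P[...,1],P[...,2]; d=np.hypot(x-.467,y-.307)<.05
    t=d&(r>1.6*g)&(r>60)&(z>.126)&(z<.16)
    if t.sum(): print(nm,'key top',t.sum(),P[t].mean(0).round(4),np.percentile(z[t],[5,50,95]).round(4),cv2.minAreaRect(P[t][:,:2].astype(np.float32).copy()))
    for k,(C,h) in dict(a=((.463,-.325),.16),b=((.672,.375),.16),cc=((.673,-.337),.17),d=((.706,.03),.11),e=((.648,-.128),.11),f=((.435,-.096),.254)).items():
        m=(np.hypot(x-C[0],y-C[1])<.06)&(abs(z-h)<.02); print(nm,k,m.sum(),P[m].mean(0).round(3) if m.sum() else None)
    cv2.imwrite(f'pics/f_{nm}.png',cv2.resize(c['frame'][:,:,::-1],(800,600)))
print(read_state()['force'])
E
```

```text
top key top 100 [0.4672 0.3046 0.1337] [0.1287 0.1344 0.137 ] ((0.46727433800697327, 0.3050880432128906), (0.03933357819914818, 0.014252846129238605), 15.873823165893555)
top a 285 [ 0.461 -0.335  0.153]
top b 270 [0.671 0.372 0.153]
top cc 271 [ 0.67  -0.346  0.163]
top d 190 [0.702 0.026 0.103]
top e 194 [ 0.644 -0.132  0.103]
top f 151 [ 0.43  -0.101  0.247]
scene key top 89 [0.4701 0.3106 0.133 ] [0.1287 0.1334 0.1355] ((0.46939319372177124, 0.31024235486984253), (0.03889525309205055, 0.013018420897424221), 16.691591262817383)
scene a 171 [ 0.47  -0.325  0.151]
scene b 390 [0.68  0.384 0.152]
scene cc 205 [ 0.681 -0.337  0.161]
scene d 209 [0.713 0.036 0.102]
scene e 174 [ 0.653 -0.123  0.102]
scene f 115 [ 0.439 -0.095  0.245]
[ 0.034622   -0.23507604  0.40806248]
```

View pics/f_scene.png

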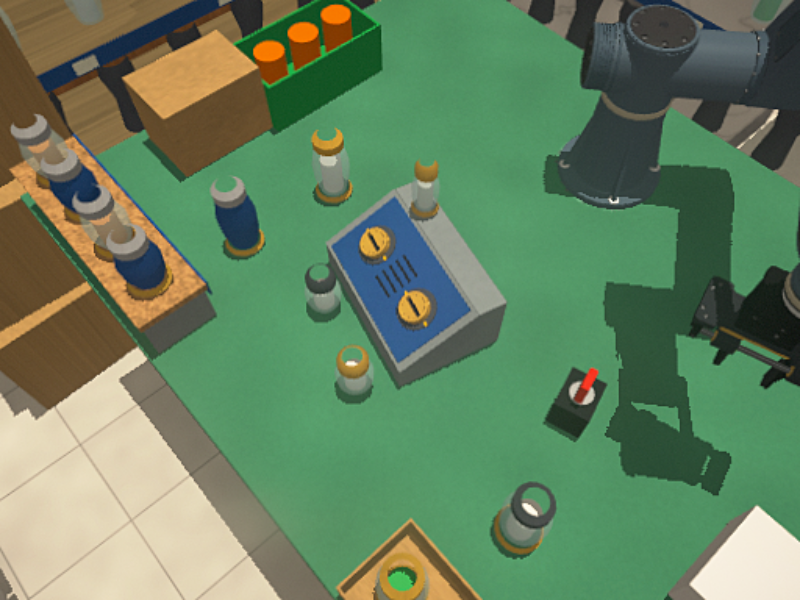

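The picture shows the key back in the stand at about (582,390), both slots level at (375,243) and (413,307), and all six lanterns unmoved.

```bash
python3 -c "
from rig import *
print(hand_in())"
```

```text
the job is handed in; nothing more can be done
None
```

Both studs are locked, the key is back in its stand and released, and the job was handed in at about 25 s of the 72 s allowed.

- **Studs:** I used the key alone, doing the left stud first and then the right. Each slot is now level, pointing at its two yellow marks. Depth readings from both cameras put each face 4.8 to 5.6 mm below its open position, against the 5 mm expected in the catch. The force along the stud axis stayed at about 10 N, and there was almost no turning moment.
- **Key:** It is blade down with its collar resting on the stand. Its handle top measures 0.133 to 0.134 m, about the same height, position and angle as at the start. I felt light contact of about 4 N before letting go.
- **Lanterns:** For five of the six, the positions match the starting picture to within 1 to 2 mm. I had no like-for-like number for the slim lantern on the ledge, but it looks unmoved in the last picture.
- **Robot:** The gripper is clear of everything, with no force on the tool.

No check failed. The two cameras differ by up to about 6 mm in absolute position at the key, and by up to about 15 mm at the lanterns, so each comparison above uses one camera at a time.

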